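# Set the side stop of the paper punch without backlash

### The job

Set the side stop of the paper punch to the mark using only its wing knob: wind the stop back until its pointer has passed the index clip by 5 mm or more, then turn the knob the other way and bring the pointer up to the clip's fin from that side, so that the two fins stand in line with the play in the drive taken up in that last direction. If you run past, go back and come up to it again; then let go of the knob, do not push on the stop itself, and leave the other things on the desk where they are.

Things in the scene. Friction and masses are not known exactly. Their poses are not given: they have to be found in the camera images.
- punch: paper punch fixed on the desk: white bed 190 x 300 x 24 mm high, grey bridge 96 mm high (plungers to 116) on the robot's side, aluminium scale rail opposite, grey gear head block 90 x 85 x 62 mm at one end with the wing knob, axis at (10, -193) mm. Origin: centre of the bed's underside, on the desk. +y runs along the rail away from the gear head, +x from bridge to rail, z up.
- knob_grip (a point): centre of the black wing knob on the gear head, half-way up its wing: a flat bar 70 mm long along the point's x axis, 14 mm thick along y, 34 mm high. The point is 17 mm below the wing's top, 9 mm above the knob's round skirt (52 mm across) and 97 mm above the desk. Upright axis, free space all round. Clockwise seen from above drives the stop away from the gear head, anticlockwise towards it.
- knob (a joint): where the knob stands in its drive's 0.6 rad of free play, not its total angle (rad): +0.3 = taken up clockwise (driving the stop away from the gear head), -0.3 = taken up anticlockwise. After a change of direction the knob turns easily (0.03 N m) through the play, then drives the stop: 8 mm per rad, about 0.25 N m, self-locking. No end stop within 4 rad either way.
- stop: aluminium side stop of the punch, a bar 115 mm long and 14 mm thick across the bed, moved along the punch's y by the knob. Origin on the desk plane, straight below its bar; only to be moved through the knob.
- pointer (a point): outer end of the stop's pointer, half-way up: a dark steel fin 3 mm thick (along the punch's y) and 30 mm high that points to the scale rail. It starts 7 to 27 mm farther from the gear head than the mark.
- mark (a point): the mark: robot-side end, half-way up, of the fin (22 mm long, 3 mm thick, 28 mm high) that stands on the dark index clip, 22 mm wide, fixed on the scale rail. The pointer is set when it is level with this point along the punch's y: the two fins in line, 2 mm between their ends. The mark's axes are those of the punch.
- mug: white mug, 80 mm wide, 95 mm high, standing near the gear head; origin at its foot. Leave it.
- stapler: black stapler 150 x 36 x 55 mm, beyond the scale rail; origin under its centre. Leave it.
- tape: grey tape dispenser 150 x 55 x 86 mm, beyond the scale rail; origin under its centre. Leave it.
- glue: glue stick, 29 mm across and 96 mm high, standing on the bed of the punch; origin at its foot. Leave it.
- notes: pad of sticky notes 76 x 76 x 16 mm on the robot's side of the punch; origin under its centre. Leave it.
- pencup: dark pen cup, 80 mm wide, 100 mm high with pens up to 165 mm; origin at its foot. Leave it.

How it is judged:
By the outcome, as a careful person would: the job done as asked, in the order asked, and still so for the second after the job is handed in, with the robot touching nothing.
It also fails if it takes over 72 s, if anything falls off the work surface, if the arm or the gripper's body presses on something with over 40 N, if the wrist force passes 120 N, or if a joint passes its speed limit or range.

### The arm

A 6-joint arm with a two-finger parallel gripper is mounted at the origin on the work surface. World frame = base frame: x ahead of the robot, y to its left, z up, the work surface at z = 0. Lengths are in m, angles in rad, forces in N, time in s.
With the tool pointing down it reaches from about 0.35 to 1 m from the base axis. Payload 7.1 kg.
Tool frame: the origin (TCP) lies between the finger pads; the fingertips stand 22 mm ahead of it and the grasp point (between the pads) lies 3 mm ahead of it; x points along the fingers, y is the direction in which the jaws open and shut, and the axes are right-handed (so a half turn about x gives the same grasp; the last joint's range is limited). The gripper opens to 85 mm and grips with 20 to 120 N. Pads are 22 mm wide; open, the fingers measure 114 mm over their backs; the gripper's body (76 mm by 85 mm) begins 54 mm behind the grasp point. The pads swing forward as they close: fully open they stand 13 mm farther back than shut.
Start: joints at [-1.253, 0.423, 1.63, -0, 1.089, -0.019], TCP at [0.207, -0.59, 0.253] pointing down, gripper open.
Joint ranges: [-3, 3], [-0.9, 2.11], [0.09, 2.58], [-1.31, 4.45], [0.11, 2.69], [-2.54, 2.54]. Speed limits (rad/s): [2.39, 2.39, 3.01, 3.14, 3.14, 3.14].

### API

Orientations are given as a rotation vector (axis times angle).
In Python, from rig import manip gives the robot as it stands. The module is installed in compiled form; this text tells all that it offers. Calls block until the motion is done:
- manip.move_to(position, orientation): joint-space move of the TCP to a pose.
- manip.servo_line(position, orientation=None, rate=0.15): straight line of the TCP; orientation=None keeps the orientation; rate is the mean speed in m/s.
- manip.set_joints(angles): joint-space move.
- manip.command_gripper(opening, f_grip=None): finger opening in m; f_grip is the grip in N (None keeps the last); returns when the fingers have stopped.
- manip.hold(seconds).
- manip.solve_ik(position, orientation): joint angles nearest the present ones, or None.
- manip.camera(name): name is "scene" or "top"; returns a dict with "image" (400x640x3 uint8, red, green, blue), "fx", "fy", "cx", "cy" (pixels), "k1" (the pictures are not rectified: a ray, as slopes to the right and down, at radius r is drawn at 1 + k1 r^2 times it, then the intrinsics apply), "cam_to_world" (4x4, takes a point from camera to world coordinates). Camera axes: x right, y down, z forward; pixel columns grow to the right and rows downward; lengths in m; the calibration is good to about 2 mm. A picture is of the moment at which its call begins. There is no depth.
A pose or a line that the arm cannot do raises manip.IKError and nothing moves.
- manip.sign_off(): hands the job in, once; it reports no verdict.
Readings, each from a call of its own:
- manip.get_time(): time.
- manip.get_joint_positions(): joint angles.
- manip.get_joint_vel(): joint speeds.
- manip.get_tau(): joint torques, N m.
- manip.get_position(): TCP position.
- manip.get_ee_rot(): TCP orientation.
- manip.get_contact_force(): force on the tool from outside, world axes, zero at the start.
- manip.get_torque(): the same for the moment, N m.
- manip.get_width(): finger opening in m.
Only numpy, scipy, OpenCV 4.12 (cv2) and the standard library are available. Lean on these libraries where they do the work, as an engineer would, in place of code of your own. Each camera call takes 0.05 s, during which the arm holds its last target.

## Working session

There is one attempt and no reset: what is moved stays moved. The work goes in short steps, each a Python script; the robot and the scene stay as the last script left them, time stands still between calls to the robot, and variables do not carry over. Pictures are saved under pics/ and viewed, and the job is handed in when it is done.

```bash
mkdir -p pics; ls; python3 - <<'E'
from rig import manip
import cv2
for n in("scene","top"):
    c=manip.camera(n); cv2.imwrite(f"pics/{n}0.png",c["image"][:,:,::-1])
    print(n,c["fx"],c["fy"],c["cx"],c["cy"],c["k1"]);print(c["cam_to_world"].round(4))
print(manip.get_time(),manip.get_ee_rot(),manip.get_width())
E
```

```text
pics
scene 513.8049389445986 513.8049389445986 326.9554666415583 198.2054641705443 -0.052007665885773054
[[-0.8272  0.4385 -0.3515  1.1004]
 [ 0.5616  0.6237 -0.5437  0.697 ]
 [-0.0192 -0.6471 -0.7622  1.204 ]
 [ 0.      0.      0.      1.    ]]
top 515.0744069812324 515.0744069812324 317.20422587564457 193.8431860802191 -0.02620015875747032
[[ 0.0105 -0.9958  0.0914  0.4172]
 [-0.9998 -0.0089  0.0174 -0.1322]
 [-0.0165 -0.0915 -0.9957  1.6877]
 [ 0.      0.      0.      1.    ]]
0.1 [ 2.03917275  0.34812236 -2.03957583] 0.08542563229367474
```

View pics/scene0.png

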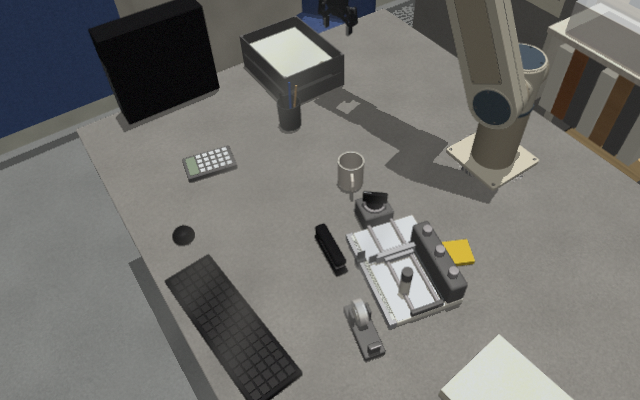

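View pics/top0.png

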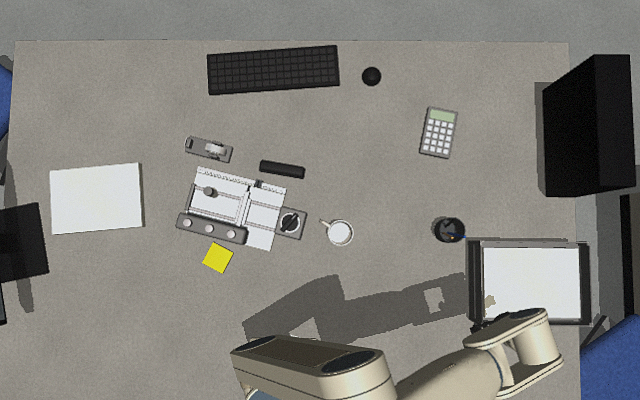

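The top view shows the punch around (235,208), the gear head with its knob at (290,222) and the mug at (340,232). I'll zoom in on both.

```bash
python3 - <<'E'
import cv2
t=cv2.imread("pics/top0.png")[150:270,170:370]; cv2.imwrite("pics/topz0.png",cv2.resize(t,None,fx=4,fy=4,interpolation=cv2.INTER_CUBIC))
s=cv2.imread("pics/scene0.png")[145:335,310:490]; cv2.imwrite("pics/scenez0.png",cv2.resize(s,(540,570),interpolation=cv2.INTER_CUBIC))
s=cv2.imread("pics/scene0.png")[180:270,320:440]; cv2.imwrite("pics/scenezz0.png",cv2.resize(s,None,fx=6,fy=6,interpolation=cv2.INTER_CUBIC))
E
```

```text
(no output)
```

View pics/topz0.png

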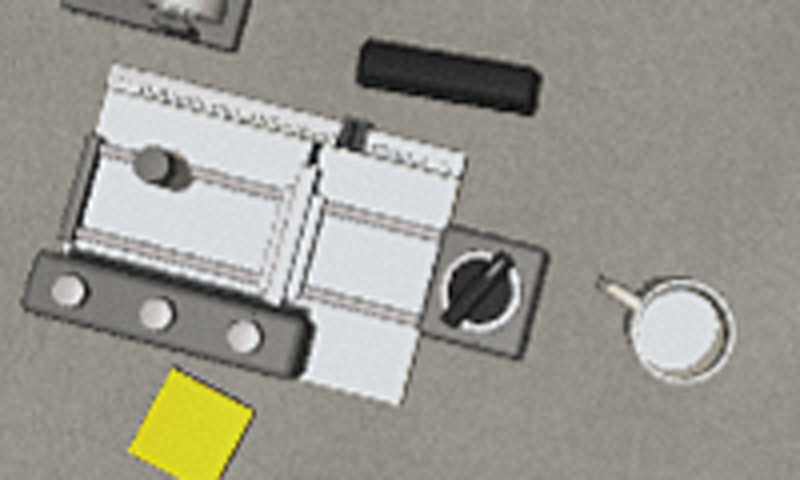

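View pics/scenezz0.png

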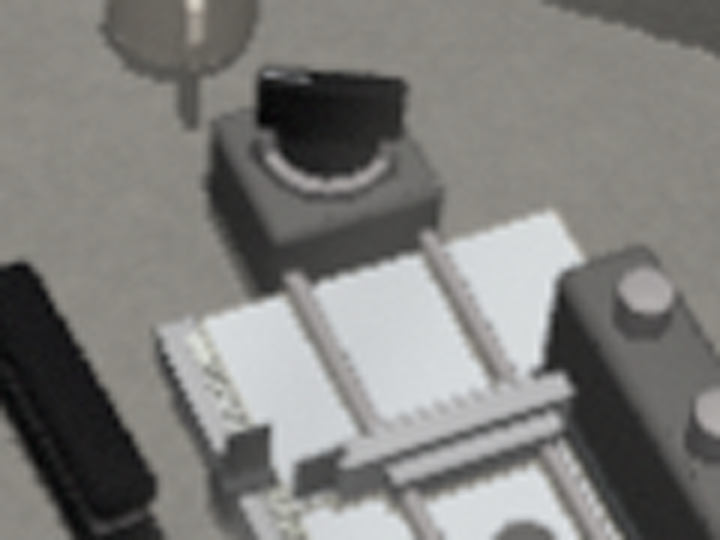

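```bash
python3 - <<'E'
import cv2, numpy as np
t=cv2.imread("pics/top0.png")[172:202,235:275]; a=cv2.resize(t,None,fx=14,fy=14,interpolation=cv2.INTER_NEAREST)
s=cv2.imread("pics/scene0.png")[240:270,350:390]; b=cv2.resize(s,None,fx=14,fy=14,interpolation=cv2.INTER_NEAREST)
cv2.imwrite("pics/fin0t.png",a);cv2.imwrite("pics/fin0s.png",b)
E
```

```text
(no output)
```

View pics/fin0t.png

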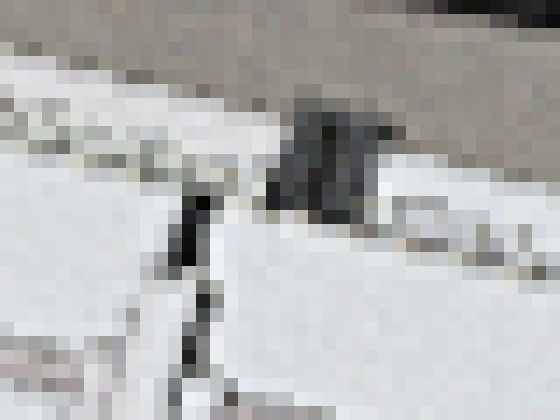

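View pics/fin0s.png

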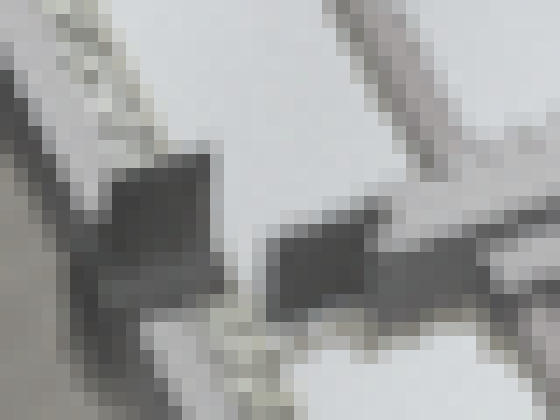

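The top zoom shows the pointer fin at about pixel (248.5,188) and the clip fin as the dark line at (258,183). The wing is the dark blob at (290,222), lying diagonally. Next I'll measure the knob and the punch axes.

```bash
cat > h.py <<'E'
import numpy as np, cv2
from scipy.spatial.transform import Rotation as R
def ray(c,px):
    px=np.atleast_2d(np.asarray(px,float))
    K=np.array([[c["fx"],0,c["cx"]],[0,c["fy"],c["cy"]],[0,0,1]])
    n=cv2.undistortPoints(px[:,None],K,np.array([c["k1"],0,0,0.]),None).reshape(-1,2)
    T=np.asarray(c["cam_to_world"]); d=np.c_[n,np.ones(len(n))]@T[:3,:3].T
    return T[:3,3],d
def onz(c,px,z):
    o,d=ray(c,px); return o+d*((z-o[2])/d[:,2])[:,None]
def proj(c,P):
    P=np.atleast_2d(P);T=np.asarray(c["cam_to_world"]);p=(P-T[:3,3])@T[:3,:3]
    n=p[:,:2]/p[:,2:];r2=(n**2).sum(1,keepdims=True);n=n*(1+c["k1"]*r2)
    return n*[c["fx"],c["fy"]]+[c["cx"],c["cy"]]
E
python3 - <<'E'
from h import *
from rig import manip
c=manip.camera("top");im=c["image"].astype(int);g=im.max(2)
s=manip.camera("scene")
# wing
m=(g<55).astype(np.uint8); n,l,st,ce=cv2.connectedComponentsWithStats(m[205:240,275:305])
for i in range(1,n):
  if st[i,4]>10:
    print("top dark",st[i],ce[i]+[275,205]); mm=(l==i).astype(np.uint8)
    ct=cv2.findContours(mm,0,1)[0][0]; r=cv2.minAreaRect(ct);print(r); 
    mo=cv2.moments(mm,True);print("ang",np.degrees(.5*np.arctan2(2*mo['mu11'],mo['mu20']-mo['mu02'])), onz(c,ce[i]+[275,205],.105))
gs=s["image"].max(2)
m=(gs<60).astype(np.uint8); n,l,st,ce=cv2.connectedComponentsWithStats(m[185:215,355:395])
for i in range(1,n):
  if st[i,4]>10: print("scene dark",st[i],ce[i]+[355,185])
z=lambda x,y:(170+(x+.5)/4-.5,150+(y+.5)/4-.5)
for nm,p,h in[("blk",z(446,225),.062),("blk",z(549,247),.062),("blk",z(523,358),.062),("blk",z(425,333),.062),("bedcorner",z(402,404),.024),("railL",z(112,66),.04),("railR",z(467,153),.04),("wing1",z(505,254),.114),("wing2",z(450,323),.114)]:
  print(nm,np.round(p,1),onz(c,p,h).round(4)[0])
print(c["image"][205:240,278:302].max(2))
E
```

```text
top dark [  6   8  17  19 149] [288.56375839 222.20134228]
((14.0, 17.0), (14.576961517333984, 19.215087890625), 6.34019136428833)
ang -48.45153626427781 [[ 0.47405049 -0.01741823  0.105     ]]
scene dark [  8   7  24  17 319] [374.58934169 199.38557994]
scene dark [ 0 19  7 11 44] [357.40909091 210.61363636]
blk [281.1 205.9] [0.527  0.0101 0.062 ]
blk [306.9 211.4] [ 0.5104 -0.0717  0.062 ]
blk [300.4 239.1] [ 0.4227 -0.0523  0.062 ]
blk [275.9 232.9] [0.4416 0.0252 0.062 ]
bedcorner [270.1 250.6] [0.385  0.0465 0.024 ]
railL [197.6 166.1] [0.6552 0.2858 0.04  ]
railR [286.4 187.9] [ 0.5867 -0.0039  0.04  ]
wing1 [295.9 213.1] [ 0.5017 -0.04    0.114 ]
wing2 [282.1 230.4] [0.4486 0.0012 0.114 ]
[[227 232 236 216 105 151 158 158 160 158 151 142 149 148 142 143 145 145
  147 143 152 141 138 145]
 [208 242 228 146  68  96  90 109 129 156 151 155 152 143 141 143 144 137
  145 149 149 148 147 140]
 [160 170 140  95 105  89  76  76  84  96  90 115 158 153 154 156 150 146
  147 144 156 154 154 147]
 [209 181 108  99 131 123 123 123 105  86  83  89 105  90  92 102 124 153
  151 147 144 148
[... 2441 characters left out ...]
19 127 142 151 149 152 145 136 134 138 159 152 152 136 116 146 140
  143 147 147 145  91  49]
 [ 80  64  77 105 118 126 131 136 143 149 144 141 140 139 138 139 146 143
  140 145 144 141  95  34]
 [137 130 133 103  71  67  82 101 118 124 122 122 146 154 151 142 145 144
  144 147 148 123  73  57]
 [154 158 160 148 132 131 125  95  76  76  86  92 120 130 133 149 153 150
  152 152 148 114  59  75]
 [148 151 149 157 162 159 149 139 132 119 110  97  81  71  90 107 121 126
  138 155 150  91  52  99]
 [144 144 148 149 153 150 146 153 150 150 150 135 130 123 111  99  70  75
   89 112 115  80  66 132]
 [151 151 152 156 147 142 142 153 147 149 147 149 157 147 144 137 126 125
  111  94  58  56  81 146]]
```

```bash
python3 - <<'E'
from h import *
from rig import manip
c=manip.camera("top");s=manip.camera("scene")
for cam,n,x0,x1,y0,y1 in((c,"t",270,312,200,245),(s,"s",350,400,182,226)):
    a=cam["image"][y0:y1,x0:x1,::-1]; a=np.clip(a.astype(float)*1.6,0,255).astype(np.uint8)
    a=cv2.resize(a,None,fx=12,fy=12,interpolation=cv2.INTER_CUBIC)
    # overlay predicted skirt circle (z=.088) and dial
    P=np.array([.4753,-.0205])
    th=np.linspace(0,6.28,60)
    for r,z,col in((.026,.088,(0,0,255)),):
        C=np.c_[P[0]+r*np.cos(th),P[1]+r*np.sin(th),0*th+z]
        q=((proj(cam,C)-[x0,y0]+.5)*12).astype(int)
        cv2.polylines(a,[q[:,None]],True,col,1)
    q=((proj(cam,[[*P,.114]])-[x0,y0]+.5)*12).astype(int)[0]; cv2.circle(a,tuple(map(int,q)),3,(0,255,0),-1)
    cv2.imwrite(f"pics/knob_{n}.png",a)
E
```

```text
(no output)
```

View pics/knob_t.png

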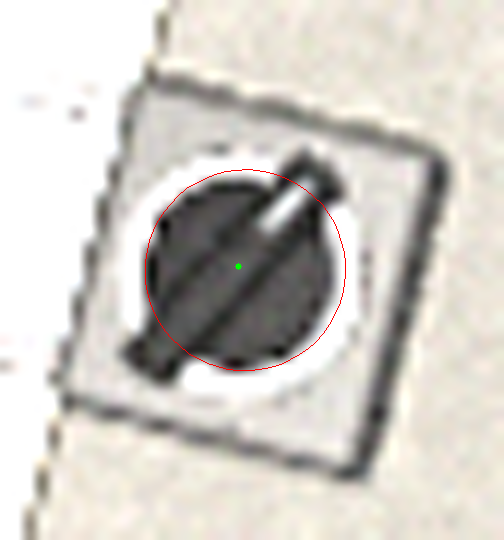

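View pics/knob_s.png

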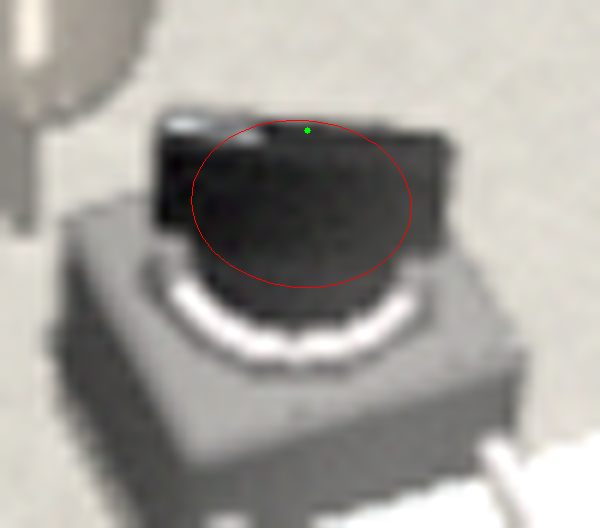

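```bash
cat >> h.py <<'E'
KN=np.array([.4750,-.0203])
def tri(c,p,s,q):
    o1,d1=ray(c,p);o2,d2=ray(s,q);d1=d1[0]/np.linalg.norm(d1);d2=d2[0]/np.linalg.norm(d2)
    t=np.linalg.lstsq(np.c_[d1,-d2],o2-o1,rcond=None)[0]
    a,b=o1+t[0]*d1,o2+t[1]*d2; return (a+b)/2,np.linalg.norm(a-b)
def rot(yaw): # tool x down, jaw axis (tool y) at angle yaw
    y=np.array([np.cos(yaw),np.sin(yaw),0]);x=np.array([0,0,-1.]);return R.from_matrix(np.c_[x,y,np.cross(x,y)]).as_rotvec()
E
python3 - <<'E'
from h import *
from rig import manip
c=manip.camera("top");s=manip.camera("scene")
a=onz(c,[[325/12+269.5,172/12+199.5],[148/12+269.5,365/12+199.5]],.114);d=a[0]-a[1];print(a,np.hypot(*d[:2]),np.degrees(np.arctan2(d[1],d[0])))
wa=np.arctan2(d[1],d[0])
print("wing scene ends",onz(s,[[162/12+349.5,120/12+181.5],[447/12+349.5,140/12+181.5]],.114))
P,e=tri(c,(248.9,186),s,(369.1,256.6));M,e2=tri(c,(257.3,187.2),s,(364.5,250.4));print(P,e,M,e2)
th=np.radians(76.7);ey=np.array([np.cos(th),np.sin(th)]);ex=np.array([ey[1],-ey[0]])
D=(P-M)[:2];print("P-M along y",D@ey,"x",D@ex)
for z in(.05,.06,.07):
  p=onz(s,[[369.1,256.6],[364.5,250.4]],z)[:,:2];q=onz(c,[[248.9,186],[257.3,187.2]],z)[:,:2]
  print(z,"scene",(p[0]-p[1])@ey,(p[0]-p[1])@ex,"top",(q[0]-q[1])@ey,(q[0]-q[1])@ex)
j0=manip.get_joint_positions();print(j0)
for k in range(-8,9):
  y=wa+np.pi/2+k*np.pi/4
  q=manip.solve_ik([*KN,.2],rot(y)); print(k,None if q is None else np.round(q,2))
E
```

```text
[[ 0.4995575  -0.04224353  0.114     ]
 [ 0.44998228  0.00214064  0.114     ]] 0.06654064014286325 -41.83774376922957
wing scene ends [[ 5.01011612e-01 -4.27178719e-02  1.14000000e-01]
 [ 4.50358227e-01  4.80389111e-04  1.14000000e-01]]
[0.59189187 0.11337998 0.05560501] 0.004622014373408734 [0.58830553 0.08741343 0.05085624] 0.0034186272390909645
P-M along y 0.026095135065884015 x -0.002483447078422357
0.05 scene 0.02301911237733289 -0.00342414413215117 top 0.02720056904601401 -0.0026955026405032444
0.06 scene 0.022819646932816386 -0.0033944732039151737 top 0.027034478643499844 -0.0026790435319536524
0.07 scene 0.02262018148830004 -0.003364802275678986 top 0.026868388240985593 -0.0026625844234040423
[-1.25300715e+00  4.23221394e-01  1.63004316e+00 -3.98247694e-05
  1.08858350e+00 -1.90373911e-02]
-8 [-0.07  0.28  2.   -0.    0.86 -0.91]
-7 [-0.07  0.28  2.   -0.    0.86 -1.69]
-6 [-0.07  0.28  2.   -0.    0.86 -2.48]
-5 None
-4 [-0.07  0.28  2.   -0.    0.86  2.23]
-3 [-0.07  0.28  2.   -0.    0.86  1.45]
-2 [-0.07  0.28  2.    0.    0.86  0.66]
-1 [-0.07  0.28  2.   -0.    0.86 -0.12]
0 [-0.07  0.28  2.    0.    0.86 -0.91]
1 [-0.07  0.28  2.   -0.    0.86 -1.69]
2 [-0.07  0.28  2.   -0.    0.86 -2.48]
3 None
4 [-0.07  0.28  2.    0.    0.86  2.23]
5 [-0.07  0.28  2.   -0.    0.86  1.45]
6 [-0.07  0.28  2.   -0.    0.86  0.66]
7 [-0.07  0.28  2.   -0.    0.86 -0.12]
8 [-0.07  0.28  2.   -0.    0.86 -0.91]
```

```bash
python3 - <<'E'
from h import *
from rig import manip
wa=np.radians(-41.0); yaw=wa+np.pi/2+np.pi
manip.move_to([*KN,.2],rot(yaw)); q=manip.get_joint_positions();print(q.round(3),manip.get_time())
manip.servo_line([*KN,.117],rate=.08)
print(manip.get_contact_force().round(2),manip.get_torque().round(3),manip.get_position().round(4))
c=manip.camera("top");s=manip.camera("scene")
a=np.hstack([cv2.resize(c["image"][190:250,260:330],(400,343)),cv2.resize(s["image"][150:230,330:423],(400,343))])[:,:,::-1]
cv2.imwrite("pics/above.png",a)
E
```

```text
[-0.069  0.283  1.995 -0.     0.863  2.218] 2.6583
[-0.14  0.13  0.1 ] [-0.017  0.029 -0.017] [ 0.4754 -0.0203  0.1174]
```

View pics/above.png

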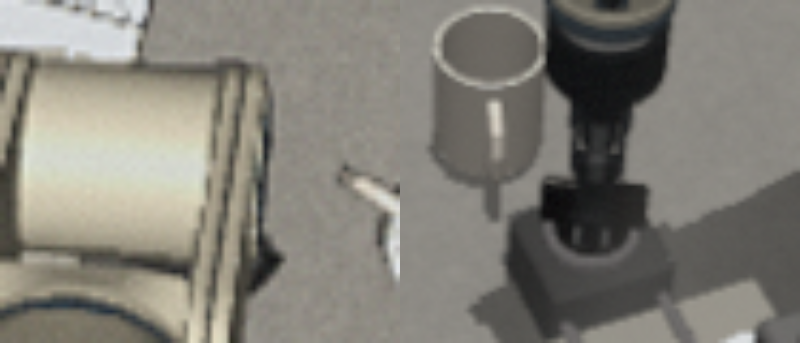

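The scene view shows the open fingers on both sides of the wing, clear of the mug, with no contact force. I'll close the gripper next.

```bash
python3 - <<'E'
from h import *
from rig import manip
manip.command_gripper(.03,20)
print(manip.get_contact_force().round(2),manip.get_torque().round(3))
manip.command_gripper(0.0,30)
print(manip.get_width(),manip.get_contact_force().round(2),manip.get_torque().round(3),manip.get_tau().round(2),manip.get_joint_positions().round(4),manip.get_time())
c=manip.camera("top");s=manip.camera("scene")
cv2.imwrite("pics/g_t.png",c["image"][:,:,::-1]);cv2.imwrite("pics/g_s.png",cv2.resize(s["image"][170:290,320:480],None,fx=5,fy=5,interpolation=cv2.INTER_CUBIC)[:,:,::-1])
E
```

```text
[ 0.03 -0.08 -0.16] [-0.017 -0.013 -0.027]
0.013411343465712702 [0.8  6.58 1.04] [ 1.112 -0.281  0.008] [-3.340e+00 -4.446e+01 -1.604e+01 -1.250e+00  3.400e-01 -3.000e-02] [-6.6800e-02  4.3010e-01  2.0404e+00  2.1000e-03  6.6950e-01  2.2187e+00] 4.7917
```

View pics/g_t.png

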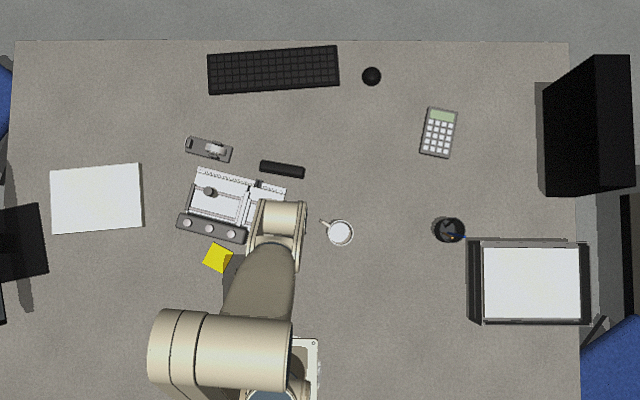

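View pics/g_s.png

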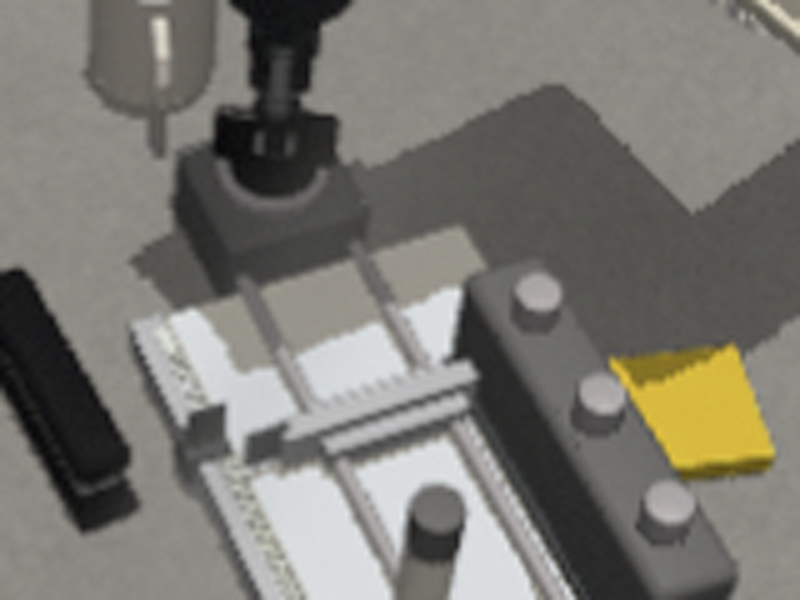

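```bash
cat >> h.py <<'E'
def turn(manip,target,step=.15):
    """turn j6 to target in steps, guard wrist force; log (j6, Mz, |F|)"""
    log=[]
    while True:
        q=manip.get_joint_positions().copy() if not log else q
        d=target-q[5]
        if abs(d)<1e-6: break
        q[5]+=np.clip(d,-step,step); manip.set_joints(q)
        F=manip.get_contact_force();M=manip.get_torque();log.append((q[5],M[2],np.linalg.norm(F)))
        if np.linalg.norm(F)>60: print("FORCE");break
    return np.round(log,3)
def snap(manip,tag):
    for n in("top","scene"):
        c=manip.camera(n); np.save(f"pics/{tag}_{n}.npy",c,allow_pickle=True)
        cv2.imwrite(f"pics/{tag}_{n}.png",c["image"][:,:,::-1])
E
python3 - <<'E'
from h import *
from rig import manip
snap(manip,"s0")
t=manip.get_time();l=turn(manip,1.4);print(l,manip.get_time()-t);snap(manip,"s1")
print(manip.get_position(),manip.get_joint_positions().round(3))
E
```

```text
[[ 2.069  0.011  2.931]
 [ 1.919  0.019  3.483]
 [ 1.769  0.069  2.402]
 [ 1.619  0.01   3.878]
 [ 1.469 -0.005  2.332]
 [ 1.4   -0.023  2.951]] 1.5833000000000004
[ 0.47591133 -0.01950876  0.11732029] [-6.700e-02  4.300e-01  2.040e+00  2.000e-03  6.690e-01  1.404e+00]
```

```bash
cat > v.py <<'E'
import sys; from h import *
ts=sys.argv[1:]; rows=[]
for t in ts:
    r=[]
    for n,(x0,y0) in(("top",(235,170)),("scene",(350,233))):
        c=np.load(f"pics/{t}_{n}.npy",allow_pickle=True).item()["image"][y0:y0+30,x0:x0+40,::-1]
        r.append(cv2.resize(c,None,fx=10,fy=10,interpolation=cv2.INTER_NEAREST))
    rows.append(np.hstack(r))
cv2.imwrite(f"pics/v_{'_'.join(ts)}.png",np.vstack(rows)); 
E
python3 v.py s0 s1
```

```text
(no output)
```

View pics/v_s0_s1.png

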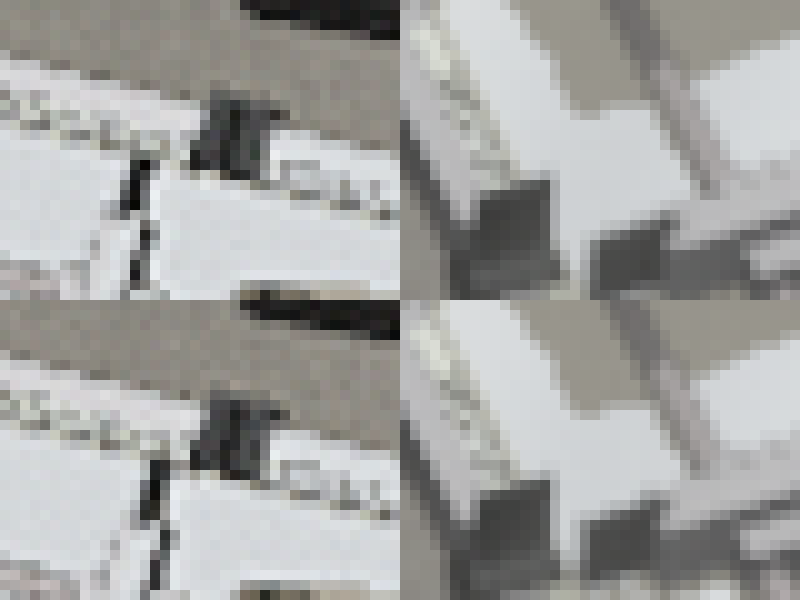

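The pointer moved towards the gear head by about 1.8 px in the top view (15→17 in the crop), with low forces. I'll carry on.

```bash
python3 - <<'E'
from h import *
from rig import manip
t=manip.get_time()
l=turn(manip,0.,.35);print(l);snap(manip,"s2")
l=turn(manip,-1.2,.4);print(l,manip.get_time()-t);snap(manip,"s3");print(manip.get_time())
E
python3 v.py s2 s3
```

```text
[[ 1.054e+00  6.800e-02  2.178e+00]
 [ 7.040e-01  4.000e-02  2.350e+00]
 [ 3.540e-01  6.400e-02  3.109e+00]
 [ 4.000e-03  5.700e-02  4.041e+00]
 [ 0.000e+00 -4.300e-02  4.116e+00]]
[[-3.990e-01 -5.000e-03  4.993e+00]
 [-7.990e-01 -2.000e-02  6.395e+00]
 [-1.199e+00  5.900e-02  6.458e+00]
 [-1.200e+00  2.500e-02  5.581e+00]] 3.7
10.475
```

View pics/v_s2_s3.png

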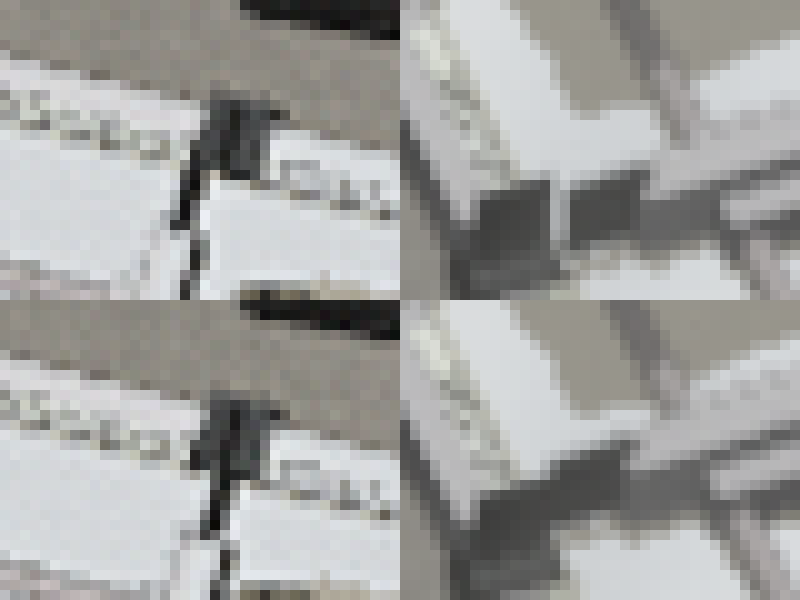

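In s3 the pointer has reached the clip fin almost in line: top crop columns are about 22 for the pointer and 23–24 for the mark. I'll wind on to pass it by more than 5 mm.

```bash
python3 - <<'E'
from h import *
from rig import manip
l=turn(manip,-1.8,.3);print(l);snap(manip,"s4")
l=turn(manip,-2.46,.33);print(l);snap(manip,"s5");print(manip.get_time(),manip.get_joint_positions().round(3),manip.get_position())
E
python3 v.py s4 s5
```

```text
[[-1.497e+00  5.000e-03  5.258e+00]
 [-1.797e+00  6.600e-02  5.166e+00]
 [-1.800e+00  8.000e-03  6.582e+00]]
[[-2.125  0.076  5.316]
 [-2.455  0.01   5.465]
 [-2.46  -0.028  5.118]]
12.775 [-0.066  0.43   2.04   0.003  0.669 -2.459] [ 0.47607286 -0.01909272  0.11732437]
```

View pics/v_s4_s5.png

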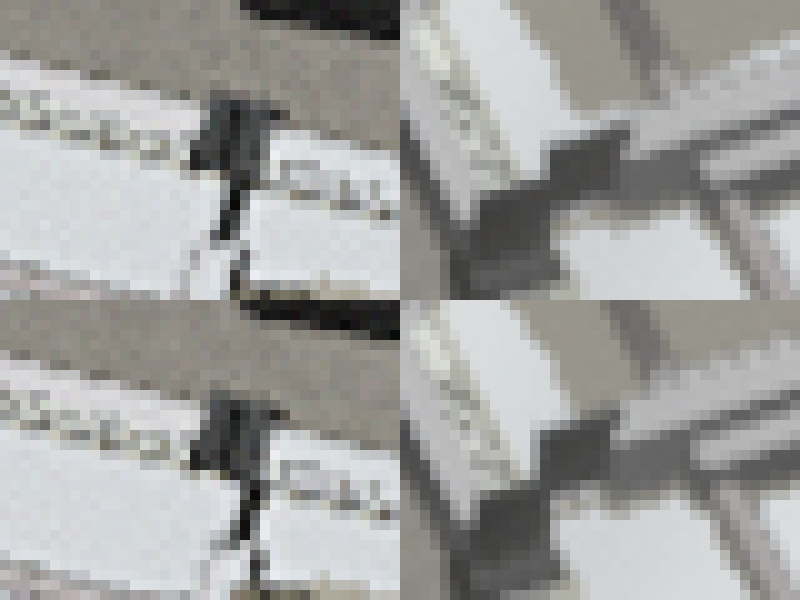

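```bash
cat >> h.py <<'E'
TH=np.radians(76.7);EY=np.array([np.cos(TH),np.sin(TH)]);EX=np.array([EY[1],-EY[0]])
O=np.array([.590,.100])
def rect(c,z=.056,xr=(-.05,.03),yr=(-.045,.045),s=.0004):
    xs=np.arange(*xr,s);ys=np.arange(*yr,s);X,Y=np.meshgrid(xs,ys,indexing="ij")
    P=O+X[...,None]*EX+Y[...,None]*EY; P=np.dstack([P,np.full(X.shape,z)]).reshape(-1,3)
    uv=proj(c,P).reshape(*X.shape,2).astype(np.float32)
    return cv2.remap(c["image"],uv[...,0],uv[...,1],cv2.INTER_CUBIC),xs,ys
E
python3 - <<'E'
from h import *
for n in("top","scene"):
    out=[]
    for t in("s0","s2","s3","s5"):
        c=np.load(f"pics/{t}_{n}.npy",allow_pickle=True).item()
        r,xs,ys=rect(c); r=cv2.resize(r,None,fx=1.7,fy=1.7)[:,:,::-1].copy(); out.append(r)
        # tick every 10 mm
        for k in range(-40,41,10): cv2.line(r,(int((k/1000+.045)/.0004*1.7),0),(int((k/1000+.045)/.0004*1.7),6),(0,0,255),1)
        for k in range(-50,30,10): cv2.line(r,(0,int((k/1000+.05)/.0004*1.7)),(6,int((k/1000+.05)/.0004*1.7)),(0,0,255),1)
    cv2.imwrite(f"pics/rect_{n}.png",np.vstack([np.hstack(out[:2]),np.hstack(out[2:])])[:600,:800])
    print(out[0].shape)
E
```

```text
(340, 382, 3)
(340, 382, 3)
```

View pics/rect_top.png

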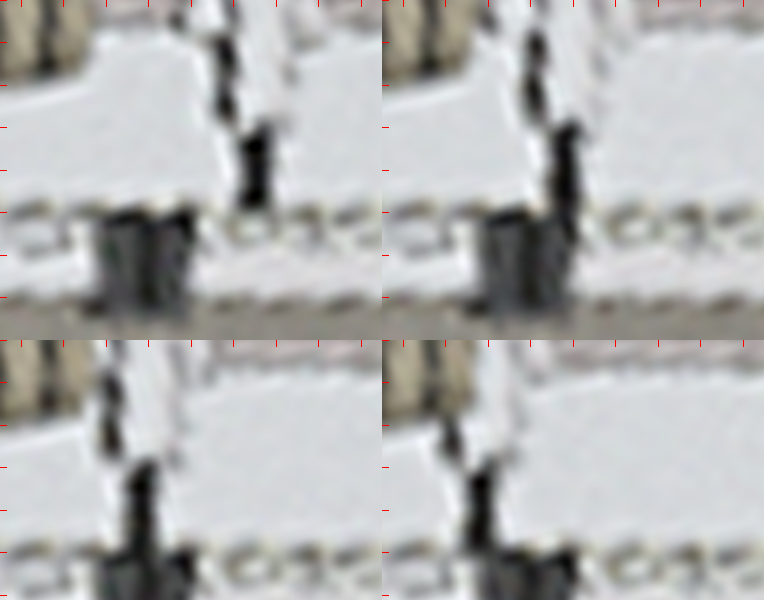

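View pics/rect_scene.png

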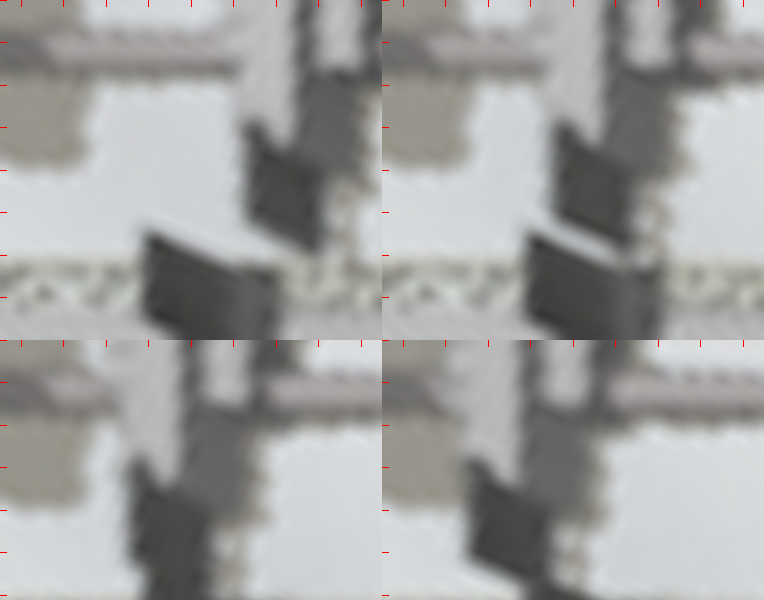

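```bash
python3 - <<'E'
from h import *
np.set_printoptions(linewidth=220)
for n in("top","scene"):
    print(n)
    acc=[]
    for t in("s0","s1","s2","s3","s4","s5"):
        c=np.load(f"pics/{t}_{n}.npy",allow_pickle=True).item()
        r,xs,ys=rect(c); g=r.astype(float).mean(2); acc.append(g)
        rows=(xs>-.0165)&(xs<-.006) if n=="top" else (xs>-.0165)&(xs<-.0045)
        print(t,"ptr",g[rows].mean(0)[::3].round(0).astype(int))
    a=np.median(acc,0)
    for x in((.003,.008),(.008,.013),(.013,.018)) :
        rows=(xs>x[0])&(xs<x[1]); print("mark",x,np.array(a)[rows].mean(0)[::3].round(0).astype(int))
print((ys[::3]*1000).round(0).astype(int))
E
```

```text
top
s0 ptr [216 217 218 218 217 217 216 216 217 217 217 216 216 216 217 218 218 218 217 216 216 216 217 218 218 217 217 217 217 217 217 216 217 218 217 216 216 217 217 217 216 217 223 233 239 222 184 129  77  33  14  22  65 121
 177 212 226 228 224 221 218 217 216 216 216 216 217 217 217 217 217 216 215 215 216]
s1 ptr [217 217 218 218 218 218 217 216 216 216 215 215 215 216 217 217 216 216 216 216 216 216 217 217 217 217 217 217 217 217 216 216 217 217 218 218 220 228 237 236 215 179 126  75  33  16  29  74 128 179 212 225 225 223
 220 217 216 216 216 216 216 216 216 216 217 217 218 218 218 217 216 215 215 216 216]
s2 ptr [215 216 218 218 218 218 217 216 216 216 216 217 217 217 218 218 217 217 217 217 217 217 218 218 219 220 220 222 228 236 233 207 159 109  58  21  14  48 103 164 204 220 225 226 223 220 219 218 218 217 216 216 216 216
 216 216 217 217 217 217 216 215 216 216 218 218 218 218 217 217 217 217 216 216 216]
s3 ptr [216 216 216 217 217 217 217 217 216 216 216 216 217 217 218 218 218 218 218 221 228 235 228 201 153 104  55  22  18  50 106 167 210 226 229 226 223 220 218 21
[... 4170 characters left out ...]
7 183 189 193 195 195 196 199 200 200 198 198 199 200 200 199 198 201 202]
mark (0.013, 0.018) [144 146 150 155 162 173 180 179 174 176 181 182 181 180 177 173 172 177 182 178 166 156 152 154 159 166 166 149 117  90  73  66  66  66  67  68  69  69  70  70  71  72  73  76  81  87  92  96  95  93  92  89  89  95
 108 128 149 163 171 173 165 157 160 171 181 184 179 172 164 160 162 165 164 163 167]
[-45 -44 -43 -41 -40 -39 -38 -37 -35 -34 -33 -32 -31 -29 -28 -27 -26 -25 -23 -22 -21 -20 -19 -17 -16 -15 -14 -13 -11 -10  -9  -8  -7  -5  -4  -3  -2  -1   1   2   3   4   5   7   8   9  10  11  13  14  15  16  17  19
  20  21  22  23  25  26  27  28  29  31  32  33  34  35  37  38  39  40  41  43  44]
```

```bash
python3 - <<'E'
from h import *
def show(n,t,z,s=.0004,f=5,xr=(-.03,.03),yr=(-.03,.034)):
    c=np.load(f"pics/{t}_{n}.npy",allow_pickle=True).item()
    r,xs,ys=rect(c,z,xr,yr,s); r=cv2.resize(r,None,fx=2.4,fy=2.4,interpolation=cv2.INTER_CUBIC)[:,:,::-1].copy()
    k=2.4/s/1000
    for m in range(-30,35,5):
        cv2.line(r,(int((m+30)*k),0),(int((m+30)*k),8 if m%10==0 else 4),(0,0,255),1)
        cv2.line(r,(0,int((m+30)*k)),(8 if m%10==0 else 4,int((m+30)*k)),(0,0,255),1)
    return r
cv2.imwrite("pics/rz1.png",np.hstack([show("scene","s1",.056),show("top","s1",.056)]))
E
```

```text
(no output)
```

View pics/rz1.png

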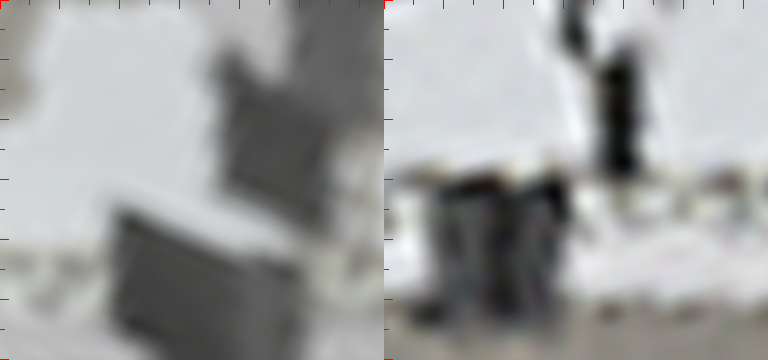

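The rectified views agree: at s3 the pointer was about 3 mm past the mark, and at s5 it is about 13 mm past. The scale is 8 mm/rad. I'll now turn clockwise and stop short of the mark to re-measure.

```bash
python3 - <<'E'
from h import *
from rig import manip
l=turn(manip,-1.5,.32);print(l);snap(manip,"s6")
l=turn(manip,-.6,.3);print(l);snap(manip,"s7");print(manip.get_time(),manip.get_joint_positions().round(3))
E
cat > prof.py <<'E'
import sys; from h import *
def half(p,ys,lev,i0,step):
    i=i0
    while p[i]<lev: i+=step
    j=i-step; return ys[j]+(lev-p[j])/(p[i]-p[j])*(ys[i]-ys[j])
MK={}
for n in("top","scene"):
    acc=[np.mean(rect(np.load(f"pics/{t}_{n}.npy",allow_pickle=True).item(),s=.0002)[0].astype(float),2) for t in("s0","s1","s2","s3","s4","s5")]
    _,xs,ys=rect(np.load(f"pics/s0_{n}.npy",allow_pickle=True).item(),s=.0002)
    MK[n]=np.median(acc,0)
    for t in sys.argv[1:]:
        g=np.mean(rect(np.load(f"pics/{t}_{n}.npy",allow_pickle=True).item(),s=.0002)[0].astype(float),2)
        rows=(xs>-.0165)&(xs<-.006) if n=="top" else (xs>-.0165)&(xs<-.0045)
        p=g[rows].mean(0);i=int(np.argmin(p)) if n=="top" else int(np.argmax(p<85))
        print(n,t,"min %.2f"%(ys[i]*1e3),"left %.2f"%(half(p,ys,115 if n=="top" else 140,i,-1)*1e3),"right %.2f"%(half(p,ys,115,i,1)*1e3) if n=="top" else "")
    if n=="top":
        for a,b in((.003,.008),(.008,.013),(.013,.018)):
            p=MK[n][(xs>a)&(xs<b)].mean(0);w=(ys>-.018)&(ys<-.002);k=np.where(w)[0][np.argmin(p[w])];print("mark min %.2f"%(ys[k]*1e3),"face %.2f..%.2f"%(half(p,ys,54,k,-1)*1e3,half(p,ys,54,k,1)*1e3))
    else:
        for a,b,l in((.006,.009,140),(.008,.013,134),(.013,.018,115)):
            p=MK[n][(xs>a)&(xs<b)].mean(0);w=(ys>-.016)&(ys<-.002);k=np.where(w)[0][np.argmin(p[w])];print("mark left %.2f"%(half(p,ys,l,k,-1)*1e3))
E
python3 prof.py s0 s1 s2 s3 s4 s5 s6 s7; python3 v.py s6 s7
```

```text
[[-2.139 -0.013  5.322]
 [-1.819 -0.037  5.631]
 [-1.5   -0.042  4.927]]
[[-1.204  0.006  4.787]
 [-0.904 -0.045  4.212]
 [-0.604  0.019  4.745]
 [-0.6   -0.013  4.909]]
15.6083 [-0.066  0.43   2.04   0.003  0.669 -0.601]
top s0 min 15.40 left 11.73 right 18.45
top s1 min 9.00 left 5.66 right 12.29
top s2 min -2.20 left -5.55 right 0.79
top s3 min -11.80 left -15.28 right -8.82
top s4 min -16.60 left -19.78 right -13.66
top s5 min -21.80 left -25.01 right -18.98
top s6 min -19.00 left -22.54 right -16.04
top s7 min -11.80 left -15.22 right -8.70
mark min -10.20 face -12.56..-7.35
mark min -10.60 face -12.83..-8.09
mark min -10.40 face -12.91..-8.14
scene s0 min 15.00 left 12.36 
scene s1 min 8.80 left 6.21 
scene s2 min -2.60 left -5.36 
scene s3 min -12.40 left -15.06 
scene s4 min -17.20 left -19.64 
scene s5 min -22.80 left -25.83 
scene s6 min -19.60 left -22.07 
scene s7 min -12.20 left -14.70 
mark left -11.47
mark left -11.87
mark left -11.31
```

View pics/v_s6_s7.png

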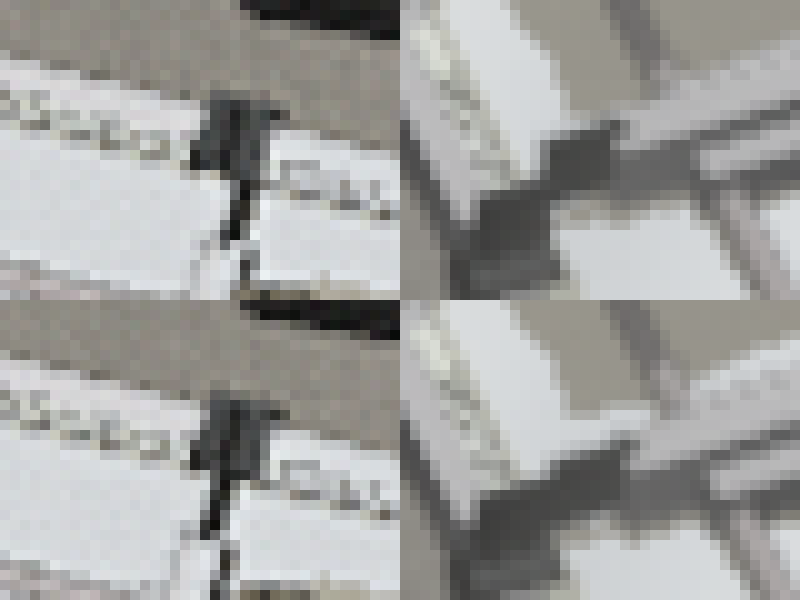

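```bash
cat > fit.py <<'E'
import sys; from h import *
from scipy.optimize import least_squares
from scipy.special import erf
st=lambda y,e,s:.5*(1+erf((y-e)/(s*2**.5)))
def seg(y,edges,levels,s):
    p=levels[0]+0*y
    for e,a,b in zip(edges,levels[:-1],levels[1:]): p=p+(b-a)*st(y,e,s)
    return p
L=lambda t:np.load(f"pics/{t}_top.npy",allow_pickle=True).item()
prof=lambda t,a,b:(lambda r:(np.mean(r[0].astype(float),2)[(r[1]>a)&(r[1]<b)].mean(0),r[2]*1e3))(rect(L(t),s=.0002))
for t in sys.argv[1:]:
    p,y=prof(t,-.0165,-.006);k=np.argmin(p);w=abs(y-y[k])<8
    # free: face left edge a, face width w1, top level
    for w1 in (4.9,):
        f=lambda v:seg(y[w],[v[0],v[0]+w1,v[0]+w1+3],[v[1],v[2],v[3],217],v[4])-p[w]
        r=least_squares(f,[y[k]-3,220,15,60,1.2],bounds=([-50,200,-30,-30,.5],[50,240,60,200,3]));print(t,"a(face left) %.2f"%r.x[0],r.x[1:].round(1),"rms %.1f"%np.sqrt(np.mean(r.fun**2)))
g=np.median([np.mean(rect(L(t),s=.0002)[0].astype(float),2) for t in("s0","s1","s2","s3","s4","s5","s6","s7")],0);_,xs,ys=rect(L("s0"),s=.0002);y=ys*1e3
for a,b in((.003,.008),(.008,.013),(.013,.018),(.006,.016)):
    p=g[(xs>a)&(xs<b)].mean(0);w=(y>-17)&(y<-3.5)
    f=lambda v:seg(y[w],[v[0],v[0]+4.56,v[0]+7.56],[v[1],v[2],v[3],v[4]],1.2)-p[w]
    r=least_squares(f,[-12.6,75,30,60,70]);print("mark a %.2f"%r.x[0],r.x[1:].round(1),"rms %.1f"%np.sqrt(np.mean(r.fun**2)))
E
python3 fit.py s0 s1 s2 s3 s4 s5 s6 s7
```

```text
s0 a(face left) 11.28 [240.   17.5  57.6   1.5] rms 11.0
s1 a(face left) 6.00 [232.6 -30.  148.7   1.9] rms 9.3
s2 a(face left) -5.12 [228.  -30.  177.4   1.8] rms 9.5
s3 a(face left) -14.75 [223.8 -30.  183.1   1.9] rms 11.2
s4 a(face left) -19.33 [225.5 -30.  200.    1.8] rms 8.4
s5 a(face left) -24.62 [231.3 -30.  200.    1.8] rms 9.2
s6 a(face left) -23.77 [240.   60.    7.3   1.5] rms 11.5
s7 a(face left) -14.84 [229.1 -30.  163.5   1.9] rms 8.2
mark a -12.50 [76.5 31.  65.8 72.8] rms 1.0
mark a -12.93 [75.8 36.4 69.7 70.3] rms 1.9
mark a -12.99 [74.5 34.3 65.9 67.2] rms 1.8
mark a -12.91 [76.1 36.  66.9 72.1] rms 0.9
```

```bash
python3 - <<'E'
from h import *
from rig import manip
l=turn(manip,-.3,.3);print(l);snap(manip,"s8");print(manip.get_time(),manip.get_joint_positions().round(3))
E
python3 prof.py s7 s8
python3 - <<'E'
from h import *
out=[]
for t in ("s7","s8"):
  o=[]
  for n in("top","scene"):
    c=np.load(f"pics/{t}_{n}.npy",allow_pickle=True).item()
    r,xs,ys=rect(c,.06,(-.025,.025),(-.03,.015),.0003); r=np.clip(r.astype(float)*1.5,0,255).astype(np.uint8); r=cv2.resize(r,None,fx=2.6,fy=1.7,interpolation=cv2.INTER_CUBIC); o.append(r[:,:,::-1])
  out.append(np.hstack(o))
cv2.imwrite("pics/rz8.png",np.vstack(out))
E
```

```text
[[-0.301 -0.049  5.014]
 [-0.3    0.029  4.491]]
16.35 [-6.60e-02  4.30e-01  2.04e+00  2.00e-03  6.69e-01 -3.01e-01]
top s7 min -11.80 left -15.22 right -8.70
top s8 min -9.60 left -13.07 right -6.42
mark min -10.20 face -12.56..-7.35
mark min -10.60 face -12.83..-8.09
mark min -10.40 face -12.91..-8.14
scene s7 min -12.20 left -14.70 
scene s8 min -9.80 left -12.39 
mark left -11.47
mark left -11.87
mark left -11.31
```

View pics/rz8.png

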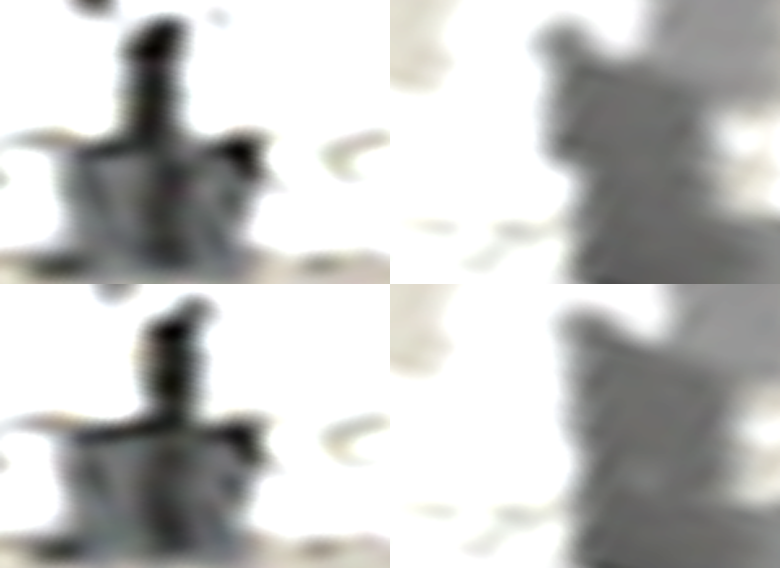

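```bash
python3 - <<'E'
from h import *
def half(p,y,lev,i,st):
    while p[i]<lev:i+=st
    j=i-st;return y[j]+(lev-p[j])/(p[i]-p[j])*(y[i]-y[j])
for t in("s4","s7","s8"):
  c=np.load(f"pics/{t}_scene.npy",allow_pickle=True).item();r,xs,ys=rect(c,.058,s=.0002);g=r.astype(float).mean(2);y=ys*1e3
  o=[]
  for x in np.arange(-20,20,1.5):
    p=g[abs(xs*1e3-x)<.75].mean(0); w=np.where((y>-24)&(y<-2))[0]; i=w[np.argmax(p[w]<90)] if (p[w]<90).any() else None
    if i is None: o.append((x,None));continue
    bg=p[max(i-40,0):i-18].mean(); o.append((round(x,1),round(float(half(p,y,(bg+72)/2,i,-1)),2)))
  print(t,*o)
E
```

```text
s4 (np.float64(-20.0), None) (np.float64(-18.5), -18.45) (np.float64(-17.0), -18.31) (np.float64(-15.5), -18.09) (np.float64(-14.0), -18.09) (np.float64(-12.5), -18.22) (np.float64(-11.0), -18.19) (np.float64(-9.5), -18.13) (np.float64(-8.0), -18.13) (np.float64(-6.5), -18.26) (np.float64(-5.0), -18.43) (np.float64(-3.5), -18.54) (np.float64(-2.0), -18.56) (np.float64(-0.5), -18.53) (np.float64(1.0), -18.0) (np.float64(2.5), -16.27) (np.float64(4.0), -12.59) (np.float64(5.5), -10.71) (np.float64(7.0), -10.29) (np.float64(8.5), -10.32) (np.float64(10.0), -10.44) (np.float64(11.5), -10.68) (np.float64(13.0), -10.54) (np.float64(14.5), -10.19) (np.float64(16.0), -9.89) (np.float64(17.5), -10.14) (np.float64(19.0), -10.54)
s7 (np.float64(-20.0), None) (np.float64(-18.5), -13.95) (np.float64(-17.0), -14.05) (np.float64(-15.5), -13.46) (np.float64(-14.0), -13.28) (np.float64(-12.5), -13.12) (np.float64(-11.0), -13.18) (np.float64(-9.5), -13.27) (np.float64(-8.0), -13.48) (np.float64(-6.5), -13.47) (np.float64(-5.0), -13.49) (np.float64(-3.5), -13.51) (np.float64(-2.0), -13.74) (np.float64(
[... 384 characters left out ...]
ne) (np.float64(-18.5), -11.48) (np.float64(-17.0), -11.63) (np.float64(-15.5), -11.31) (np.float64(-14.0), -10.9) (np.float64(-12.5), -10.84) (np.float64(-11.0), -10.89) (np.float64(-9.5), -11.14) (np.float64(-8.0), -11.05) (np.float64(-6.5), -10.95) (np.float64(-5.0), -10.82) (np.float64(-3.5), -10.88) (np.float64(-2.0), -10.91) (np.float64(-0.5), -11.02) (np.float64(1.0), -10.72) (np.float64(2.5), -10.33) (np.float64(4.0), -9.88) (np.float64(5.5), -9.83) (np.float64(7.0), -9.88) (np.float64(8.5), -10.23) (np.float64(10.0), -10.49) (np.float64(11.5), -10.66) (np.float64(13.0), -10.51) (np.float64(14.5), -10.16) (np.float64(16.0), -9.87) (np.float64(17.5), -10.12) (np.float64(19.0), -10.52)
```

The pointer edge is now about 0.6 mm short by the scene view and 0.2 mm short by the top view's left edge. The fin tops differ by about 1 mm in height, which accounts for part of the scene figure. One last small clockwise nudge, then I'll let go.

```bash
python3 - <<'E'
from h import *
from rig import manip
l=turn(manip,-.265,.02);print(l);manip.hold(.3);snap(manip,"s9")
print(manip.get_contact_force().round(1),manip.get_torque().round(3))
manip.command_gripper(.03);manip.hold(.2);print(manip.get_width(),manip.get_contact_force().round(2),manip.get_torque().round(3))
manip.command_gripper(.085);p=manip.get_position();snap(manip,"s10")
manip.servo_line([p[0],p[1],.22],rate=.1)
q=manip.get_joint_positions();q[0]-=.6;manip.set_joints(q)
manip.hold(.3);snap(manip,"s11");print(manip.get_time(),manip.get_contact_force().round(2),manip.get_position())
E
python3 prof.py s8 s9 s10 s11
python3 - <<'E'
from h import *
a=cv2.imread("pics/s11_top.png")[150:270,170:370];b=cv2.imread("pics/s11_scene.png")[170:290,310:510]
cv2.imwrite("pics/end.png",np.vstack([cv2.resize(a,(480,288),interpolation=cv2.INTER_CUBIC),cv2.resize(b,(480,288),interpolation=cv2.INTER_CUBIC)]))
E
python3 v.py s9 s11
```

```text
[[-0.281  0.106  5.028]
 [-0.265  0.128  4.301]]
[ 4.  -1.  -1.7] [-0.323 -0.694  0.053]
0.02997387378814481 [0.19 0.   0.33] [-0.007  0.007 -0.033]
21.1083 [-0.65 -0.03  0.69] [ 0.38214849 -0.28421084  0.21948279]
top s8 min -9.60 left -13.07 right -6.42
top s9 min -9.20 left -12.79 right -6.03
top s10 min -9.20 left -12.72 right -6.02
top s11 min -9.20 left -12.70 right -6.10
mark min -10.20 face -12.56..-7.35
mark min -10.60 face -12.83..-8.09
mark min -10.40 face -12.91..-8.14
scene s8 min -9.80 left -12.39 
scene s9 min -9.80 left -12.33 
scene s10 min -9.80 left -12.33 
scene s11 min -9.40 left -12.33 
mark left -11.47
mark left -11.87
mark left -11.31
```

View pics/end.png

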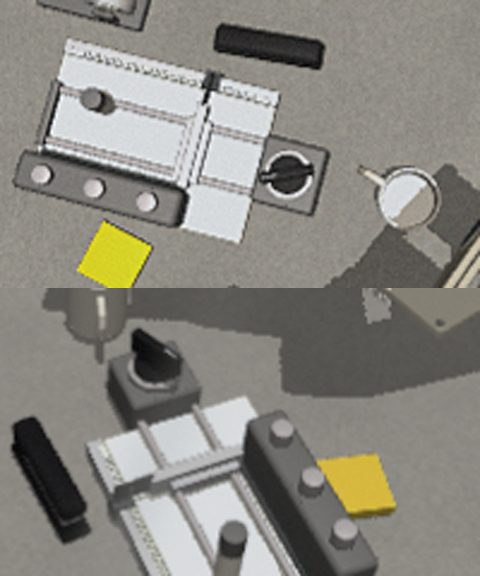

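View pics/v_s9_s11.png

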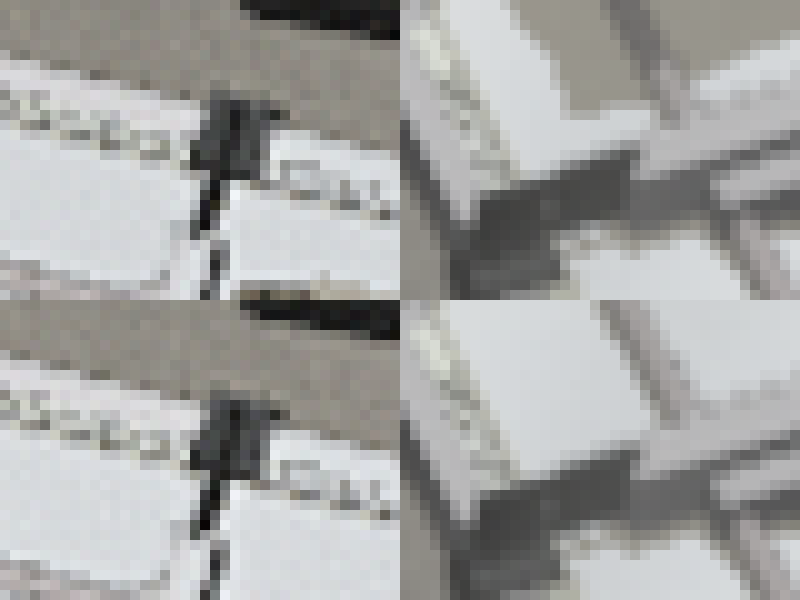

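Let go: the fins form one straight dark line in both views. Before handing in I'll check from the wing angle that the knob did not turn back on release. The expected angle is about 101°.

```bash
python3 - <<'E'
from h import *
c=np.load("pics/s11_top.npy",allow_pickle=True).item();a=c["image"][200:245,270:312,::-1]; a=np.clip(a.astype(float)*1.6,0,255).astype(np.uint8)
a=cv2.resize(a,None,fx=12,fy=12,interpolation=cv2.INTER_CUBIC)
for ang,col in((101.3,(0,255,0)),):
    d=np.array([np.cos(np.radians(ang)),np.sin(np.radians(ang))]);n=np.array([-d[1],d[0]]);k=KN
    P=[np.r_[k+d*i*.035+n*j*.007,.114] for i,j in((1,1),(1,-1),(-1,-1),(-1,1))]
    q=((proj(c,P)-[270,200]+.5)*12).astype(int);cv2.polylines(a,[q[:,None]],True,col,1)
cv2.imwrite("pics/wing_end.png",a)
E
```

```text
(no output)
```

View pics/wing_end.png

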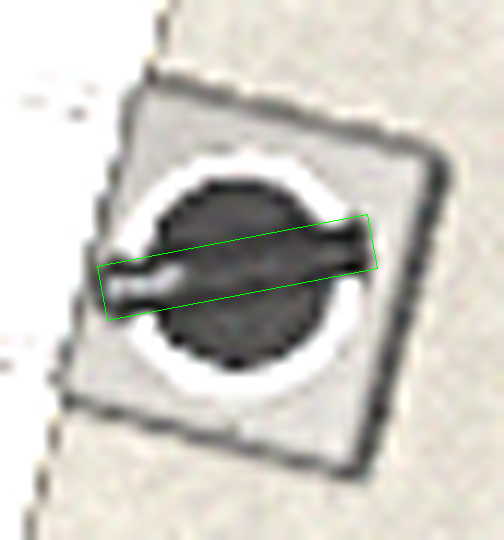

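The wing's outline, (105,285) to (365,245), matches the expected 101°, so the knob has not turned back. Handing in.

```bash
python3 -c "
from rig import manip
manip.sign_off();print(manip.get_time())"
```

```text
the job is handed in; nothing more can be done
the job is handed in; nothing more can be done
```

The side stop is set to the mark, moved only through the wing knob, and I handed the job in at about 21 s of the 72 s allowed.

- **Winding back:** I gripped the wing and turned it 4.68 rad anticlockwise. That took the pointer about 13 mm past the clip, well over the 5 mm asked.
- **Coming up to the mark:** I turned the knob clockwise, through the 0.6 rad of play, and brought the pointer up to the fin from that side in shrinking steps. It never ran past. Then I opened the gripper, lifted it clear and swung the arm aside.
- **Forces:** The readings I took stayed under about 7 N.

**Last checks:**
- **Alignment:** The two fins form one straight dark line in both camera views, and the stop did not move on release.
- **Knob:** The wing stands at the angle I left it (about 101°, to within roughly 0.05 rad). So the play is still taken up clockwise.
- **Other things:** In the last close-up the mug, stapler, glue and notes look undisturbed. I did not measure their positions, or check the tape dispenser and pen cup in the final pictures.

**Remaining disagreement:** The measurements differ slightly on the final offset.
- **Top view, left edge of the fin:** about 0.1 mm from the mark.
- **Top view, darkest line of the fin:** about 1 mm past.
- **Scene view, fin edges:** 0.6 to 0.8 mm short, or 0 to 0.2 mm short if the pointer's top stands 1 mm higher, which I could not confirm.

I judge the fins to be in line within about 0.5 mm, though none of these measurements alone pins it down that closely.

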